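# Hang a second test panel on the sprung drying hook

## Task

Take the light-blue test panel (white hanger) out of the wooden rack and hang it on the drying stand's hook in front of the dark-blue panel that already hangs there: press the dark-blue one back against the hook's spring just far enough for the new hanger to pass behind the red upturned tip, lower it gently until it rests on the hook, and only then let go, so that the spring holds both hangers together behind the tip. Never press hard, keep the dark-blue panel on the hook, and leave the orange panel, the tin and the cup where they are.

Things in the scene. Friction and masses are not known exactly. Their poses are not given: they have to be found in the camera images.
- panel_new: Light-blue test panel to hang, 125 to 250 g, upright in one of the rack's two slots (orange one in the other). Plate 4 (x) x 80 (y) x 90 (z) mm with a white hanger head above: 24 thick (x), 32 wide (y), z = 88 to 152. Origin: centre of the plate's underside; z up, y along its width. Front and back are alike.
- new_grip (a point): Point on the light-blue panel's axis, 135 mm above its origin, where the head may be gripped by its two sides, fingers closing along the panel's y (32 mm); the hook then passes between the fingers.
- new_bar (a point): Centre of the flat underside of the light-blue panel's cross-bar, 140 mm above its origin; it is to rest on the hook bar. The bar (24 mm in x, 12 mm high) tops a window that goes through the head along x: 20 wide (y), 40 high (100 to 140 above the origin).
- panel_hung: Dark-blue panel already hanging on the hook, grey hanger head. Same shape, heights and mass as the light-blue one, but the head is 28 wide (y) and its window 16 wide. Origin: centre of the plate's underside. Its head, 24 mm thick (x), hangs loosely and can slide along the hook bar between the red tip and the spring pad.
- stand: Drying stand, fixed. Origin: centre of the underside of its base plate, 200 (x) x 140 (y) x 12 mm; z up. Grey post at x = 62 to 82, 26 wide, 232 high. A steel hook bar, diameter 10, axis at y = 0, z = 200 (top 205), runs from the post to -x, with a red upturned tip. Pressing the two panels together with over 15 N, or the new one on the stand with over 35 N, is too much.
- hook_tip (a point): Nominal top of the hook's red upturned tip: x = -26, z = 217 in the stand's frame, 12 mm above the bar's top. The tip is a flat-topped pin, diameter 8, so it holds hangers at x = -22. But bar, tip and pad together are clamped in the post up to 9 mm further out or in along x; this point does not follow that shift, so it must be felt.
- hook_pad (a point): Nominal centre of the front face of the black spring pad (24 wide, 44 high) behind the hangers: x = +21, z = 200 in the stand's frame, with the same unmeasured shift as the tip. It takes 1.5 N to start, 0.5 N per mm, and is solid after 8 mm (5.5 N). Tip to pad: 43 mm free, 51 pressed; two hangers need 48, so only the last 3 mm of travel let the new one in.
- rack: Plywood rack, fixed. Origin: centre of its underside; base 150 (x) x 120 (y) x 10 mm, two slots along y at x = -40 and x = +40, each 6 mm wide between 12 mm thick walls rising to z = 45. The panels stand on the base (z = 10) and share the rack's yaw.
- panel_spare: Orange test panel with a white hanger, same shape and sizes as the light-blue one; stays in the rack. Origin: centre of the plate's underside.
- tin: Blue-labelled paint tin, diameter 72, about 100 mm high, loose, not to be disturbed. Origin: centre of its underside.
- mixcup: White open mixing cup, rim diameter 72, height 85 mm, loose, not to be disturbed. Origin: centre of its underside.
Not all that is in view belongs to the job. Of the things that look like the rack, the middle-sized one is meant.

How it is judged:
On the way, in this order (a step that is already met when the one before it is completed fails the run):
1. the light-blue panel is lifted clear of the rack (z of panel_new in the frame of rack above 0.05 m and contact force between the fingers and panel_new above 1 N), for 0.2 s.
2. while still held, the light-blue panel's hanger rests on the hook, behind the tip (z of panel_new in the frame of stand between 0.06 and 0.07 m and y of panel_new in the frame of stand between -0.007 and 0.007 m and x of panel_new in the frame of stand between -0.024 and 0.004 m and contact force between the fingers and panel_new above 1 N and contact force between panel_new and stand above 0.3 N), for 0.1 s.
At the end, for the whole second after the job is handed in: Both hangers rest on the hook bar between tip and pad (origins 60 to 70 mm above the stand's underside, y within 7 mm, light-blue x -24 to 4 mm, dark-blue x 0 to 28 mm in the stand's frame), upright within 0.15 rad, pressed together by over 2 N, at rest and released (z of panel_new in the frame of stand between 0.06 and 0.07 m and y of panel_new in the frame of stand between -0.007 and 0.007 m and x of panel_new in the frame of stand between -0.024 and 0.004 m and z of panel_hung in the frame of stand between 0.06 and 0.07 m and y of panel_hung in the frame of stand between -0.007 and 0.007 m and x of panel_hung in the frame of stand between 0 and 0.028 m and angle between each of panel_new, panel_hung's own z axis and vertical below 0.15 rad and contact force between panel_new and panel_hung above 2 N and contact force between the fingers and panel_new below 0.05 N and linear speed of each of panel_new, panel_hung below 0.02 m/s); the robot touches nothing.
It fails at once if the two panels are pressed together with more than 15 N (contact force between panel_new and panel_hung above 15 N).
It fails at once if the light-blue panel is pressed on the stand with more than 35 N (contact force between panel_new and stand above 35 N).
It fails at once if the dark-blue panel is lifted 10 mm off its seat, falls, or is tipped by more than 0.35 rad (z of panel_hung in the frame of stand above 0.075 m or z of panel_hung in the frame of stand below 0.055 m or angle between panel_hung's own z axis and vertical above 0.35 rad).
It fails at once if the orange panel, the tin or the cup is moved by more than 20 mm (distance of any of panel_spare, tin, mixcup from where it was at the start of the episode above 0.02 m).
It also fails if it takes over 72 s, if anything falls off the work surface, if the arm or the gripper's body presses on something with over 40 N, if the wrist force passes 120 N, or if a joint passes its speed limit or range.

## Robot

A 6-joint arm with a two-finger parallel gripper is mounted at the origin on the work surface. World frame = base frame: x ahead of the robot, y to its left, z up, the work surface at z = 0. Lengths are in m, angles in rad, forces in N, time in s.
With the tool pointing down it reaches from about 0.3 to 1 m from the base axis. Payload 5.1 kg.
Tool frame: the origin (TCP) lies at the centre of the arm's flange, where the gripper is bolted on; the fingertips stand 190 mm ahead of it and the grasp point (between the pads) lies r.grip_depth ahead of it (r.grip_depth is the distance from the TCP to the grasp point, in m); z points along the fingers, y is the line along which they close (so a half turn about z gives the same grasp; the last joint's range is limited). The gripper opens to 95 mm and grips with 3 to 60 N. Pads are 20 mm wide; open, the fingers measure 119 mm over their backs; the gripper's body (75 mm by 180 mm) begins 59 mm behind the grasp point.
Start: joints at [1.042, 0.124, 1.65, -0, 1.367, -0.083], TCP at [0.28, 0.586, 0.405] pointing down, gripper open.
Joint ranges: [-2.61, 2.61], [-1.02, 2.33], [0.03, 2.71], [-1.35, 4.49], [0.32, 2.68], [-2.91, 2.91]. Speed limits (rad/s): [2.57, 2.57, 3.14, 3.14, 3.14, 3.14].

## Interface

Orientations are given as a rotation vector (axis times angle).
In Python, from cell import r, vision, workorder, models gives the robot as it stands.
- The arm moves only by the shell command python3 -m inch 'ROWS' [FORCE]. ROWS is JSON, one flat list of numbers, 7 for each row, row after row: the turn, a rotation vector about the tool's x, y, z in rad, then the shift along the tool's x, y, z in mm, then the opening, from -1 (shut) to 1 (fully open). A call has exactly 10 rows; each row is the pose to reach, as a shift and turn from the pose commanded when the call began, along the tool's axes at that moment; what a row does not reach only later rows make up. A row lasts 1/10 s, in which the tool goes at most 50 mm and 8.59 degrees, less where a joint would pass 70% of its speed; a pose out of reach is approached as far as the arm can. A call with a gripper value outside its range is refused whole. The fingers move at their own pace and stop on an object; FORCE is the grip in N (left out, the last holds). Time passes only in rows, so rows that repeat a pose let the fingers close, or fill a call up. It gives the time, the measured TCP pose, the force, the opening and the grip force at its end, in the units of the state.
- r.read_state(): the state, without advancing time (a new reading comes with each control period).
- vision.snapshot(name): name is "side" or "top"; returns a dict with "image" (400x640x3 uint8, red, green, blue), "range_z" (400x640 float32, m along the optical axis (not along the pixel's ray), 0 where there is no reading), "fovy" (degrees; the focal length in pixels is half the picture's height over the tangent of half this angle, whatever the lens; pixels are square), "cx", "cy" (the principal point, pixels), "position" and "orientation" of the camera in the world. Camera axes: x right, y down, z forward; pixel columns grow to the right and rows downward; lengths in m; the calibration is good to about 2 mm. A picture is of the moment at which its call begins.
- workorder.close_job(): hands the job in; it is judged then, once.
Trained networks look in a picture, given as the dict that the camera call returned (one of the last four; its "shot" number tells which), for a name from the list of things; names that differ only in an ending like _2 or _b are one class to them, and where a whole thing is asked for, a point or a joint stands for the part that bears it (a point fixed in the world has none). Each returns a list of dicts, best first, with "confidence" (0 to 1); they miss things now and then, are a little off and sometimes report something else, mostly with a low value. They report only what shows in the picture. A call takes as long as a camera call. They do not tell look-alikes from the thing itself.
- models.look_for(picture, thing): "extent" ([left, top, width, height] in pixels, round what is visible of it).
- models.pinpoint(picture, thing): "location" ([column, row] in pixels: a listed point, or the origin of a listed thing).
The state is a dict: "time_s": time; "joint_positions": joint angles; "joint_velocities": joint speeds; "effort": joint torques, N m; "position": TCP position; "tool_rot": TCP orientation; "force": force on the tool from outside, world axes, zero at the start; "ft_torque": the same for the moment, N m; "opening": opening from 0.0 (shut) to 1.0 (fully open); "grip_force": force on a finger pad.
Only numpy, scipy, OpenCV 4.12 (cv2) and the standard library are available. Lean on these libraries where they do the work, as an engineer would, in place of code of your own. Each camera call takes 0.05 s, during which the arm holds its last target. There are 200 camera calls.

## Working session

There is one attempt and no reset: what is moved stays moved. The work goes in short steps, Python scripts to look and compute and a shell command to move; the robot and the scene stay as the last step left them, time stands still between calls to the robot, and variables do not carry over. Pictures are saved under pics/ and viewed, at most 10 in all, crops included, and the job is handed in when it is done.

```bash
mkdir -p pics; ls
cat > h.py <<'E'
import numpy as np, cv2
from scipy.spatial.transform import Rotation as R
from cell import r, vision, workorder, models
def rot(o):
    o=np.array(o,float)
    return o if o.shape==(3,3) else (R.from_rotvec(o).as_matrix() if o.size==3 else R.from_quat(o).as_matrix())
def deproj(p,u,v,z=None):
    u=np.asarray(u,float);v=np.asarray(v,float)
    f=p["image"].shape[0]/2/np.tan(np.radians(p["fovy"])/2)
    if z is None: z=p["range_z"][v.astype(int),u.astype(int)]
    c=np.stack([(u-p["cx"])/f*z,(v-p["cy"])/f*z,z],-1)
    return c@rot(p["orientation"]).T+np.array(p["position"])
def proj(p,X):
    f=p["image"].shape[0]/2/np.tan(np.radians(p["fovy"])/2)
    c=(np.asarray(X)-np.array(p["position"]))@rot(p["orientation"])
    return np.stack([c[...,0]/c[...,2]*f+p["cx"],c[...,1]/c[...,2]*f+p["cy"]],-1)
def cloud(p):
    v,u=np.mgrid[0:400,0:640]
    return deproj(p,u,v,p["range_z"])
def save(p,name,crop=None,s=1):
    im=p["image"][...,::-1]
    if crop: l,t,w,h=crop; im=im[t:t+h,l:l+w]
    cv2.imwrite("pics/"+name+".png",cv2.resize(im,None,fx=s,fy=s,interpolation=cv2.INTER_CUBIC))
E
python3 - <<'E'
from h import *
ps={}
for n in("top","side"):
    p=vision.snapshot(n); ps[n]=p
    print(n,p["position"],p["orientation"],p["fovy"],p["cx"],p["cy"])
    for t in("panel_new","rack","stand","panel_hung","panel_spare","tin","mixcup"):
        print(t,[(d["extent"],round(d["confidence"],2)) for d in models.look_for(p,t)[:4]])
    for t in ("new_grip","hook_tip","hook_pad","stand","rack"):
        print("pt",t,[(d["location"],round(d["confidence"],2)) for d in models.pinpoint(p,t)[:4]])
cv2.imwrite("pics/a.png",cv2.resize(np.vstack([ps[n]["image"] for n in ps])[...,::-1],(480,600)))
save(ps["top"],"top"); save(ps["side"],"side")
np.save("ps.npy",ps,allow_pickle=True)
s=r.read_state();print(s,r.grip_depth)
E
```

```text
pics
top [0.42895314 0.08999034 1.25954934] [-2.1199637   2.16534203 -0.14242334] 48.54719108237135 320.1908336870975 200.04601075242732
panel_new [([263.7, 165.9, 32.7, 17.6], 0.62)]
rack [([263.6, 115.6, 32.9, 35.5], 0.69), ([262.2, 169.7, 49.3, 54.2], 0.67), ([160.5, 166.2, 73.1, 78.9], 0.59)]
stand [([386.1, 164.6, 62.5, 85.2], 0.88)]
panel_hung [([408.9, 193.8, 31.1, 17.0], 0.56)]
panel_spare [([266.9, 199.5, 31.9, 10.0], 0.64), ([268.2, 165.1, 24.7, 19.4], 0.19)]
tin [([334.4, 158.9, 29.0, 30.4], 0.89)]
mixcup [([342.7, 263.4, 29.7, 28.6], 0.94), ([337.3, 158.5, 23.3, 31.3], 0.26)]
pt new_grip [([276.8, 172.4], 0.59)]
pt hook_tip [([438.0, 208.4], 0.95)]
pt hook_pad [([427.3, 189.7], 0.63)]
pt stand [([412.1, 208.6], 0.68)]
pt rack [([195.2, 202.9], 0.8), ([286.7, 197.1], 0.7), ([277.1, 136.3], 0.61)]
side [0.53010808 0.83093749 0.90782589] [-0.16447576  2.87813491 -1.15038123] 50.873930839642874 319.57673456989636 199.1820933675765
panel_new [([286.3, 216.9, 9.0, 48.7], 0.58)]
rack [([246.1, 305.2, 111.4, 94.8], 0.96), ([213.0, 244.6, 45.8, 26.7], 0.72), ([276.9, 236.7, 60.2, 
[... 577 characters left out ...]
61)]
{'time_s': 1.3, 'joint_positions': array([ 1.04239604e+00,  1.23791658e-01,  1.65028463e+00,  1.44090197e-06,
        1.36749798e+00, -8.25896146e-02]), 'joint_velocities': array([ 0.00060527,  0.00067832, -0.00216276, -0.00036402, -0.00190917,
       -0.00142486]), 'effort': array([ 1.21434590e-03, -4.17560256e+01, -3.60233903e+01,  7.75768468e-02,
        4.26959340e-02, -1.14040651e-05]), 'position': array([0.28028927, 0.58645369, 0.40477071]), 'tool_rot': array([6.94492583e-01, 3.06386328e+00, 2.81972268e-05]), 'force': array([ 0.05828908, -0.52105055,  0.51627792]), 'ft_torque': array([-0.01187437, -0.02191569,  0.00404217]), 'grip_force': 0.0, 'opening': 0.9959560488674641} 0.1713
```

View pictures.

Run:
```python
from h import *
ps=np.load("ps.npy",allow_pickle=True).item()
t=cv2.resize(ps["top"]["image"][100:300,140:460],(800,500),interpolation=cv2.INTER_CUBIC)
cv2.imwrite("pics/t1.png",t[...,::-1])
s=cv2.resize(ps["side"]["image"][90:310,200:430],(627,600),interpolation=cv2.INTER_CUBIC)
cv2.imwrite("pics/s1.png",s[...,::-1])
```

```text
(no output)
```

View pics/t1.png

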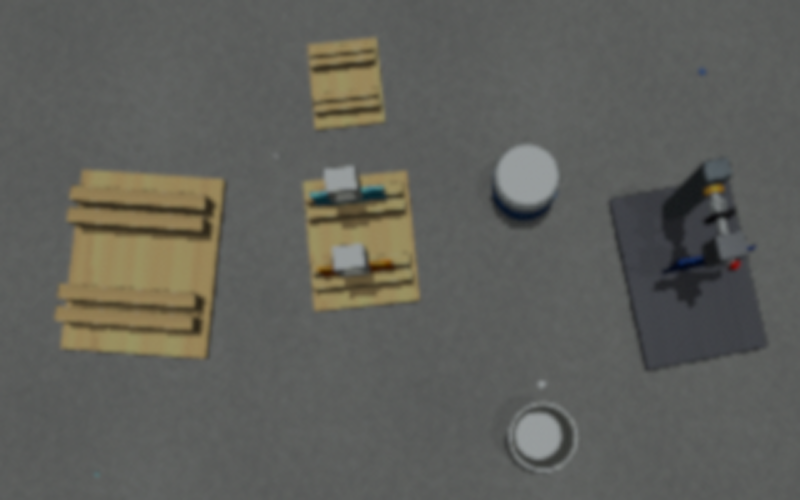

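View pics/s1.png

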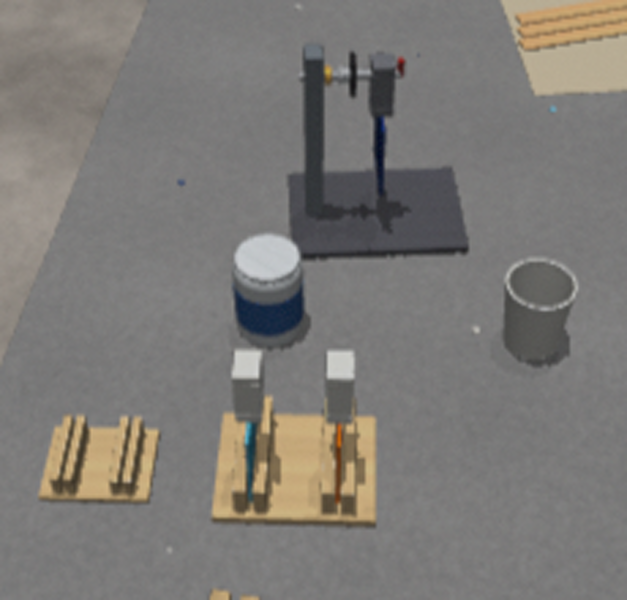

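Top view: three racks – large empty at (195,203), middle at (287,197) with the panels, small empty at (277,136). The middle-sized one holding the light-blue panel (head at ~(276,172)) is the one meant, in both views. The stand's tip is at (434,206), facing the robot side, with its post at (426,168).

```bash
cat > geo.py <<'E'
from h import *
ps=np.load("ps.npy",allow_pickle=True).item()
def rect(name,p,box,zlo,zhi,extra=None):
    C=cloud(p); l,t,w,h=box
    m=np.zeros((400,640),bool); m[t:t+h,l:l+w]=True
    m&=(p["range_z"]>0)&(C[...,2]>zlo)&(C[...,2]<zhi)
    if extra is not None:m&=extra
    P=C[m]; rc=cv2.minAreaRect((P[:,:2]*1000).astype(np.float32))
    print(name,m.sum(),"c",np.round(rc[0],1),"size",np.round(rc[1],1),"ang",round(rc[2],1),"zmed",P[:,2].mean().round(4),"mean",P[:,:2].mean(0).round(4))
if __name__=="__main__":
    p=ps["top"];q=ps["side"]
    rect("rackbase",p,(255,160,60,70),.004,.2)
    rect("standbase",p,(380,160,75,95),.006,.02)
    rect("newhead",p,(264,160,30,25),.15,.2)
    rect("sparehead",p,(264,190,35,25),.15,.2)
    rect("hunghead",p,(420,185,25,25),.2,.25)
    rect("post",p,(415,155,25,20),.2,.26)
    rect("newhead s",q,(280,210,20,30),.145,.2)
    rect("hunghead s",q,(330,100,17,20),.205,.25)
    rect("post s",q,(305,100,18,16),.2,.26)
    for n,(u,v),z in(("tip",(438,208.4),.217),("pad",(427.3,189.7),.2),("new_grip",(276.8,172.4),.145),("stand",(412.1,208.6),0),("rack",(286.7,197.1),0)):
        for c in (p,):
            C=np.array(c["position"]);d=deproj(c,u,v,1.0)-C; print(n,C+d*(z-C[2])/d[2])
    for n,(u,v),z in(("tip",(348.1,109.5),.217),("pad",(328.2,115.8),.2),("new_grip",(292,231.3),.145),("stand",(335.2,170.1),0),("rack",(308.6,260.4),0)):
        c=q;C=np.array(c["position"]);d=deproj(c,u,v,1.0)-C; print("s",n,C+d*(z-C[2])/d[2])
E
python3 geo.py
```

```text
rackbase 2300 c [628.7 203.1] size [170.1 200.4] ang 88.9 zmed 0.0445 mean [0.6177 0.2   ]
standbase 2809 c [ 585.9 -179.3] size [278.9 168.4] ang 9.7 zmed 0.0111 mean [ 0.5646 -0.1614]
newhead 127 c [662.2 209.7] size [24.6 30.9] ang 1.5 zmed 0.1605 mean [0.6611 0.2098]
sparehead 130 c [582.7 201.8] size [24.4 31.7] ang 4.7 zmed 0.1609 mean [0.5819 0.2016]
hunghead 208 c [ 584.6 -166.4] size [58.9 28.4] ang 9.8 zmed 0.2132 mean [ 0.5821 -0.1651]
post 132 c [ 650.5 -154. ] size [27.4 25.4] ang 2.2 zmed 0.2247 mean [ 0.6468 -0.1525]
newhead s 151 c [666.1 209.9] size [23.4 33.6] ang 6.9 zmed 0.1589 mean [0.6656 0.214 ]
hunghead s 87 c [ 587.2 -166.3] size [45.7 29.4] ang 5.7 zmed 0.2135 mean [ 0.5829 -0.1627]
post s 73 c [ 650.1 -155.4] size [25.4 34.5] ang 6.4 zmed 0.2254 mean [ 0.6519 -0.1502]
tip [ 0.55278823 -0.17885854  0.217     ]
pad [ 0.60082381 -0.16012279  0.2       ]
new_grip [0.66325493 0.20930586 0.145     ]
stand [ 0.57959474 -0.16108859  0.        ]
rack [0.62070306 0.19680918 0.        ]
s tip [ 0.55977102 -0.18151275  0.217     ]
s pad [ 0.61505232 -0.1684754   0.2       ]
s new_grip [0.66054028 0.21998514 0.145     ]
s stand [ 5.87960623e-01 -1.60324347e-01  1.11022302e-16]
s rack [0.62681684 0.1956573  0.        ]
```

```bash
cat > geo2.py <<'E'
from geo import *
def base(name,p,mask,z,box,k=5):
    l,t,w,h=box; m=np.zeros((400,640),np.uint8); m[t:t+h,l:l+w]=mask[t:t+h,l:l+w]
    m=cv2.morphologyEx(m,cv2.MORPH_CLOSE,np.ones((9,9)));m=cv2.morphologyEx(m,cv2.MORPH_OPEN,np.ones((k,k)))
    c=max(cv2.findContours(m,cv2.RETR_EXTERNAL,cv2.CHAIN_APPROX_NONE)[0],key=cv2.contourArea)[:,0]
    C=np.array(p["position"]);d=deproj(p,c[:,0],c[:,1],1.0)-C
    P=(C+d*((z-C[2])/d[:,2])[:,None])[:,:2]*1000
    rc=cv2.minAreaRect(P.astype(np.float32));print(name,np.round(rc[0],1),np.round(rc[1],1),round(rc[2],2))
    return rc
for n,p in ps.items():
    C=cloud(p); hsv=cv2.cvtColor(p["image"],cv2.COLOR_RGB2HSV); H,S,V=[hsv[...,i].astype(int) for i in range(3)]
    wood=((H>8)&(H<30)&(S>70)&(C[...,2]<.05)).astype(np.uint8)
    low=(C[...,2]>.006)&(C[...,2]<.018)&(p["range_z"]>0)
    if n=="top":
        base("rack",p,(wood&(C[...,2]<.02)).astype(np.uint8),.01,(255,160,60,70))
        base("standdepth",p,low.astype(np.uint8),.012,(380,160,75,95),9)
        base("standdark",p,(V<70).astype(np.uint8),.012,(382,168,70,82),9)
    else:
        base("rack",p,(wood&(C[...,2]<.02)).astype(np.uint8),.01,(274,235,68,50))
        base("standdepth",p,low.astype(np.uint8),.012,(300,145,75,45),7)
print(V[150:180:10,350],V[200,300])
# fine-plate: dark panel plate and pin in 3d
E
python3 geo2.py | grep -v zmed | grep -v '^s\? \?\(tip\|pad\)'
```

```text
Traceback (most recent call last):
  File "geo2.py", line 15, in <module>
    base("rack",p,(wood&(C[...,2]<.02)).astype(np.uint8),.01,(255,160,60,70))
    ~~~~^^^^^^^^^^^^^^^^^^^^^^^^^^^^^^^^^^^^^^^^^^^^^^^^^^^^^^^^^^^^^^^^^^^^^
  File "geo2.py", line 6, in base
    C=np.array(p["position"]);d=deproj(p,c[:,0],c[:,1],1.0)-C
                                ~~~~~~^^^^^^^^^^^^^^^^^^^^^
  File "h.py", line 11, in deproj
    c=np.stack([(u-p["cx"])/f*z,(v-p["cy"])/f*z,z],-1)
ValueError: all input arrays must have the same shape
```

```bash
sed -i 's|    c=np.stack|    z=np.broadcast_to(z,u.shape)\n    c=np.stack|' h.py
python3 geo2.py
```

```text
rack [623.3 203.6] [151. 120.] 4.59
standdepth [ 577.  -167.3] [207.5 142.4] 10.03
standdark [ 615.2 -156.1] [143.1 138.8] 5.91
rack [626.7 204.1] [149.1 124. ] 4.81
standdepth [ 580.9 -162.6] [200.3 146. ] 7.72
[125  84  84] 88
```

```bash
cat > go.py <<'E'
# usage: go.py x y z(TCP) yaw_deg : tool y along world yaw+90 (or half-turn); prints turn about tool z and shift in tool axes (mm)
import sys; from h import *
s=r.read_state(); M=R.from_rotvec(s["tool_rot"]).as_matrix()
x,y,z,w=map(float,sys.argv[1:]); w=np.radians(w)
best=[]
for k in(1,-1):
    yt=k*np.array([-np.sin(w),np.cos(w),0]); zt=np.array([0,0,-1.]); T=np.c_[np.cross(yt,zt),yt,zt]
    best.append((M.T@T))
rv=[R.from_matrix(b).as_rotvec().round(4) for b in best]
print("turns",rv,"shift",(M.T@(np.array([x,y,z])-s["position"])*1000).round(1),"t",s["time_s"],"pos",s["position"].round(4),"q6",s["joint_positions"][5],"tool y",M[:,1].round(3))
E
python3 go.py .663 .2095 .44 4.7
python3 - <<'E'
from h import *
ps=np.load("ps.npy",allow_pickle=True).item()
p=ps["top"];save(p,"newcrop",(255,155,60,75),6)
C=cloud(p)
for n,(u,v) in(("tin",(349,174)),("cup",(357,278))): print(n,C[v,u])
E
```

```text
turns [array([ 0.    ,  0.    , -0.5278]), array([ 0.    , -0.    ,  2.6138])] shift [-507.8 -175.1  -35.2] t 1.3 pos [0.2803 0.5865 0.4048] q6 -0.08258961456509634 tool y [0.431 0.902 0.   ]
tin [0.66380849 0.0218277  0.10093264]
cup [0.38765918 0.00241121 0.00151261]
```

View pics/newcrop.png

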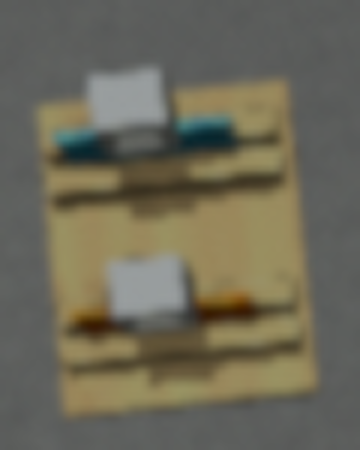

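The crop confirms it: light-blue plate with its white head at (276,172), orange at (280,203), both in the middle rack.

```bash
python3 -m inch '[0,0,-0.05,-45,-15,-3,1, 0,0,-0.1,-95,-33,-6,1, 0,0,-0.16,-140,-48,-10,1, 0,0,-0.22,-185,-64,-13,1, 0,0,-0.28,-230,-80,-17,1, 0,0,-0.34,-275,-96,-20,1, 0,0,-0.4,-320,-112,-24,1, 0,0,-0.46,-365,-128,-28,1, 0,0,-0.528,-410,-144,-32,1, 0,0,-0.528,-450,-157,-35,1]' 20; python3 go.py .663 .2095 .37 4.7
```

```text
time_s: 2.3
position: [0.62, 0.2488, 0.4402]
tool_rot: [-0.129, 3.138, 0.0]
force: [-0.5, -0.1, 0.5]
opening: 1.0
grip_force: 0.0
turns [array([-0.    ,  0.0007,  0.0004]), array([-1.1000e-03, -0.0000e+00, -3.1412e+00])] shift [-39.6 -42.7  70.3] t 2.3 pos [0.62   0.2488 0.4402] q6 -1.3519371472106396 tool y [-0.082  0.997 -0.   ]
```

```bash
python3 -m inch '[0,0,0,-15,-15,10,1, 0,0,0,-30,-32,25,1, 0,0,0,-39.5,-42.5,45,1, 0,0,0,-39.5,-42.5,65,1, 0,0,0,-39.5,-42.5,82,1, 0,0,0,-39.5,-42.5,98,1, 0,0,0,-39.5,-42.5,112,1, 0,0,0,-39.5,-42.5,120,1, 0,0,0,-39.5,-42.5,124,1, 0,0,0,-39.5,-42.5,124,1]' 20
python3 - <<'E'
from h import *
p=vision.snapshot("side"); save(p,"g1",(250,170,100,100),6)
s=r.read_state();print(s["position"],s["force"])
Rm=R.from_rotvec(s["tool_rot"]).as_matrix(); print(proj(p,s["position"]+Rm[:,2]*.1713))
E
```

```text
time_s: 3.3
position: [0.6614, 0.2118, 0.3155]
tool_rot: [0.129, -3.139, 0.0]
force: [-0.5, -0.7, 0.1]
opening: 1.002
grip_force: 0.0
[0.66159832 0.21181277 0.31632223] [ 0.11316111  0.65007254 -0.12164116]
[292.03523906 228.56871498]
```

View pics/g1.png

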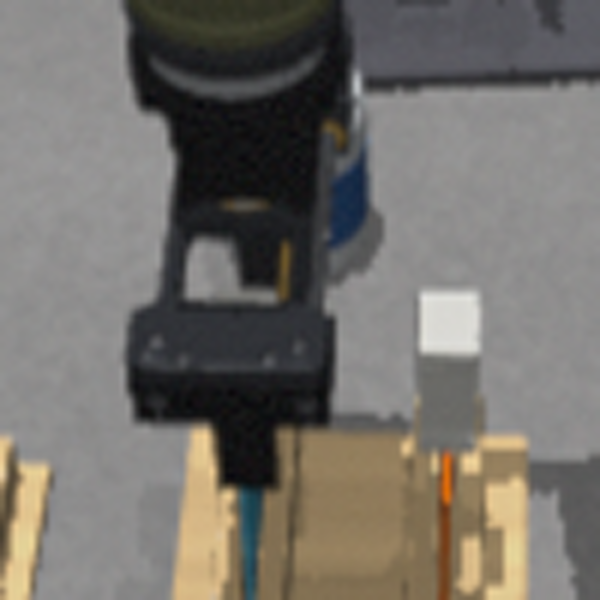

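The near finger (crop centre x≈248) sits in line with the light-blue plate (≈251), a good fit. Now I close.

```bash
python3 -m inch '[0,0,0,0,0,0,-1, 0,0,0,0,0,0,-1, 0,0,0,0,0,0,-1, 0,0,0,0,0,0,-1, 0,0,0,0,0,0,-1, 0,0,0,0,0,0,-1, 0,0,0,0,0,0,-1, 0,0,0,0,0,0,-1, 0,0,0,0,0,0,-1, 0,0,0,0,0,0,-1]' 30; python3 go.py .6614 .2118 .316 4.7
```

```text
time_s: 4.35
position: [0.6614, 0.2116, 0.3154]
tool_rot: [0.129, -3.138, 0.0]
force: [0.4, 0.1, -1.4]
opening: 0.339
grip_force: 30.0
turns [array([ 0.    , -0.0006,  0.0001]), array([ 9.0000e-04,  0.0000e+00, -3.1415e+00])] shift [-0.1  0.2 -0.6] t 4.35 pos [0.6614 0.2116 0.3154] q6 -1.4205791479251015 tool y [-0.082  0.997  0.   ]
```

```bash
python3 -m inch '[0,0,0,0,0,-3,-1, 0,0,0,0,0,-10,-1, 0,0,0,0,0,-22,-1, 0,0,0,0,0,-38,-1, 0,0,0,0,0,-56,-1, 0,0,0,0,0,-76,-1, 0,0,0,0,0,-96,-1, 0,0,0,0,0,-114,-1, 0,0,0,0,0,-128,-1, 0,0,0,0,0,-140,-1]'
python3 - <<'E'
from h import *
p=vision.snapshot("top");q=vision.snapshot("side");np.save("ps2.npy",{"top":p,"side":q},allow_pickle=True)
for n,p in(("top",p),("side",q)):
  for t in("hook_tip","hook_pad","panel_hung","stand"):
    print(n,t,[(np.round(d["location"],1),round(d["confidence"],2)) for d in models.pinpoint(p,t)[:2]])
save(q,"stand1",(290,90,90,100),6)
print(r.read_state()["position"],r.read_state()["force"])
# bar/post points from both cameras: line fit of stand axis with z .19-.24
for n,p,b in(("top",p,(410,155,40,60)),("side",q,(298,98,60,40))):
    pass
ps={"top":vision.snapshot("top"),"side":q}
A=[]
for n,b,(zl,zh) in(("top",(410,155,40,60),(.19,.24)),("side",(298,98,65,40),(.19,.24))):
    p=ps[n];C=cloud(p);l,t,w,h=b;P=C[t:t+h,l:l+w].reshape(-1,3);P=P[(P[:,2]>zl)&(P[:,2]<zh)&(P[:,0]>.5)&(P[:,0]<.7)]
    print(n,len(P)); A.append(P)
    for lo in np.arange(.53,.69,.012):
        m=(P[:,0]>=lo)&(P[:,0]<lo+.012)
        if m.sum()>1: Q=P[m]; print(round(lo,3),m.sum(),"y",Q[:,1].min().round(4),np.median(Q[:,1]).round(4),Q[:,1].max().round(4),"zmax",Q[:,2].max().round(4))
E
```

```text
time_s: 5.35
position: [0.6614, 0.2116, 0.4578]
tool_rot: [-0.129, 3.138, 0.0]
force: [-0.1, 0.8, -1.9]
opening: 0.334
grip_force: 30.0
top hook_tip [(array([439. , 209.8]), 0.92)]
top hook_pad []
top panel_hung [(array([421.2, 209.1]), 0.49)]
top stand []
side hook_tip [(array([347.1, 111.8]), 0.58)]
side hook_pad [(array([331.5, 115.8]), 0.86)]
side panel_hung [(array([335.9, 152. ]), 0.83)]
side stand [(array([335.2, 168. ]), 0.66)]
[0.66144327 0.21164262 0.4546275 ] [-0.07777316  0.09507605 -2.58584795]
top 445
0.554 30 y -0.1748 -0.1674 -0.1557 zmax 0.2184
0.566 72 y -0.1825 -0.1667 -0.1537 zmax 0.2188
0.578 63 y -0.1821 -0.1646 -0.1523 zmax 0.2191
0.59 24 y -0.1746 -0.1635 -0.1583 zmax 0.2157
0.602 49 y -0.1716 -0.1595 -0.1495 zmax 0.2237
0.614 30 y -0.1672 -0.1582 -0.1509 zmax 0.2119
0.626 40 y -0.1664 -0.1545 -0.1443 zmax 0.223
0.638 88 y -0.1665 -0.1512 -0.141 zmax 0.2354
0.65 48 y -0.1672 -0.151 -0.1405 zmax 0.2363
side 364
0.554 16 y -0.1746 -0.1701 -0.1646 zmax 0.2176
0.566 47 y -0.1813 -0.1574 -0.1523 zmax 0.2184
0.578 53 y -0.1795 -0.1564 -0.1514 zmax 0.2182
0.59 25 y -0.1779 -0.1624 -0.1516 zmax 0.216
0.602 30 y -0.1711 -0.1544 -0.1459 zmax 0.2222
0.614 35 y -0.1721 -0.1577 -0.1502 zmax 0.2205
0.626 21 y -0.1625 -0.1555 -0.1484 zmax 0.2087
0.638 61 y -0.167 -0.1455 -0.14 zmax 0.2338
0.65 62 y -0.1711 -0.1443 -0.1408 zmax 0.234
0.662 14 y -0.1654 -0.1524 -0.1484 zmax 0.2286
```

View pics/stand1.png

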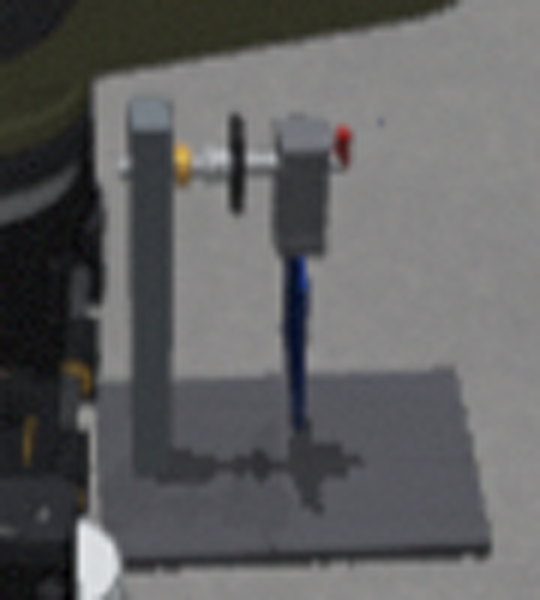

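```bash
python3 - <<'E'
from h import *
ps=np.load("ps.npy",allow_pickle=True).item()
for n,b in(("top",(410,155,45,65)),("side",(298,98,70,40))):
    p=ps[n];C=cloud(p);l,t,w,h=b
    im=p["image"].astype(int); red=(im[...,0]>1.6*im[...,1])&(im[...,0]>1.6*im[...,2])&(im[...,0]>70)
    yel=(im[...,0]>im[...,2]*1.8)&~red&(im[...,0]>90)
    for nm,mm,z in(("red",red,.212),("yel",yel,.205)):
        m=np.zeros_like(red);m[t:t+h,l:l+w]=mm[t:t+h,l:l+w]
        v,u=np.nonzero(m)
        if len(u)==0: print(n,nm,"none");continue
        c=np.array(p["position"]);d=deproj(p,u.mean(),v.mean(),1.0)-c
        print(n,nm,len(u),u.mean(),v.mean(),"extent v",v.min(),v.max(),u.min(),u.max(),"z-plane",(c+d*(z-c[2])/d[2]).round(4),"depth",np.median(C[m],0).round(4))
    # base corner refit: stand base yaw via long edges (least squares on depth-mask contour)
E
python3 - <<'E'
import sys;sys.path.insert(0,'.')
from h import *
ps=np.load("ps.npy",allow_pickle=True).item();p=ps["top"]
g=cv2.cvtColor(p["image"],cv2.COLOR_RGB2GRAY)
lsd=cv2.createLineSegmentDetector(); L=lsd.detect(g[155:255,375:465])[0][:,0]+np.array([375,155,375,155])
c=np.array(p["position"])
for a in L:
    if np.hypot(a[2]-a[0],a[3]-a[1])<18: continue
    P=[]
    for u,v in(a[:2],a[2:]):
        d=deproj(p,u,v,1.0)-c;P.append((c+d*(.012-c[2])/d[2])[:2])
    d=P[1]-P[0];print(a.round(1),np.round(P,4).tolist(),"ang",np.degrees(np.arctan2(d[1],d[0])).round(2))
E
```

```text
top red 13 433.61538461538464 205.3846153846154 extent v 204 207 432 435 z-plane [ 0.5608 -0.1702  0.212 ] depth [ 0.5611 -0.1702  0.2126]
top yel 18 425.8333333333333 175.05555555555554 extent v 174 176 423 429 z-plane [ 0.6359 -0.1574  0.205 ] depth [ 0.6356 -0.1569  0.2066]
side red 8 346.5 112.875 extent v 111 116 346 347 z-plane [ 0.5634 -0.1717  0.212 ] depth [ 0.5634 -0.1693  0.215 ]
side yel 10 319.6 116.5 extent v 114 119 319 320 z-plane [ 0.6384 -0.1552  0.205 ] depth [ 0.6378 -0.1537  0.207 ]
[405.2 180.3 420.5 164.2] [[0.66, -0.1432], [0.7057, -0.1892]] ang -45.15
[431.3 169.8 435.8 190.8] [[0.6889, -0.2192], [0.6275, -0.2285]] ang -171.39
[396.5 246.9 382.1 180.6] [[0.4713, -0.11], [0.6606, -0.0773]] ang 9.79
[384.2 178.1 408.3 173.9] [[0.6676, -0.0834], [0.6784, -0.1527]] ang -81.17
[445.6 239.2 399.2 248.3] [[0.4899, -0.2479], [0.4674, -0.1171]] ang 99.75
[438.3 202.1 446.3 235.8] [[0.595, -0.2337], [0.4995, -0.2505]] ang -170.02
```

Axis of the stand: yaw ≈ 9.8°, through the tip at about (0.562, −0.1705).

```bash
python3 go.py .495 -.182 .456 9.8; python3 -c "
from h import *; print(r.read_state()['ft_torque'],r.read_state()['force'])"
```

```text
turns [array([-0.0001, -0.0013, -0.0888]), array([-1.9000e-03,  2.0000e-04,  3.0528e+00])] shift [ 198.2 -378.7   -0.8] t 5.9 pos [0.6615 0.2117 0.4549] q6 -1.4206019574418083 tool y [-0.082  0.997 -0.   ]
[ 0.02642575  0.07093703 -0.03087842] [-0.89042021 -0.32960951 -1.63949014]
```

```bash
python3 -m inch '[0,0,0,8,-10,0,-1, 0,0,0,20,-35,0,-1, 0,0,-0.02,40,-73,0,-1, 0,0,-0.03,60,-112,0,-1, 0,0,-0.04,80,-152,0,-1, 0,0,-0.05,100,-192,0,-1, 0,0,-0.06,120,-232,0,-1, 0,0,-0.07,140,-270,0,-1, 0,0,-0.08,158,-300,0,-1, 0,0,-0.089,170,-325,0,-1]' ; python3 go.py .500 -.1813 .3917 9.8
```

```text
time_s: 6.9
position: [0.5168, -0.1281, 0.4559]
tool_rot: [-0.267, 3.13, -0.001]
force: [0.1, 0.5, -2.2]
opening: 0.337
grip_force: 30.0
turns [array([-0.0007,  0.0001, -0.001 ]), array([1.0000e-04, 1.1000e-03, 3.1406e+00])] shift [ 25.6 -49.5  64.3] t 6.9 pos [ 0.5168 -0.1281  0.4559] q6 -2.0844412778023753 tool y [-0.169  0.986 -0.001]
```

```bash
python3 -m inch '[0,0,0,8,-15,8,-1, 0,0,0,18,-32,18,-1, 0,0,0,24,-45,30,-1, 0,0,0,25.5,-49.5,40,-1, 0,0,0,25.5,-49.5,50,-1, 0,0,0,25.5,-49.5,58,-1, 0,0,0,25.5,-49.5,62,-1, 0,0,0,25.5,-49.5,64,-1, 0,0,0,25.5,-49.5,64,-1, 0,0,0,25.5,-49.5,64,-1]'
python3 go.py .562 -.1705 .3917 9.8
python3 - <<'E'
from h import *
p=vision.snapshot("side");q=vision.snapshot("top");save(p,"ap",(300,60,100,120),5)
E
```

```text
time_s: 7.9
position: [0.5023, -0.1791, 0.3923]
tool_rot: [-0.269, 3.129, -0.001]
force: [0.9, -0.7, -0.8]
opening: 0.336
grip_force: 30.0
turns [array([-0.0005,  0.0007,  0.0007]), array([-1.2000e-03, -8.0000e-04, -3.1409e+00])] shift [-60.3  -1.7   0.6] t 7.9 pos [ 0.5023 -0.1791  0.3923] q6 -2.1857846847449536 tool y [-0.171  0.985 -0.   ]
```

View pics/ap.png

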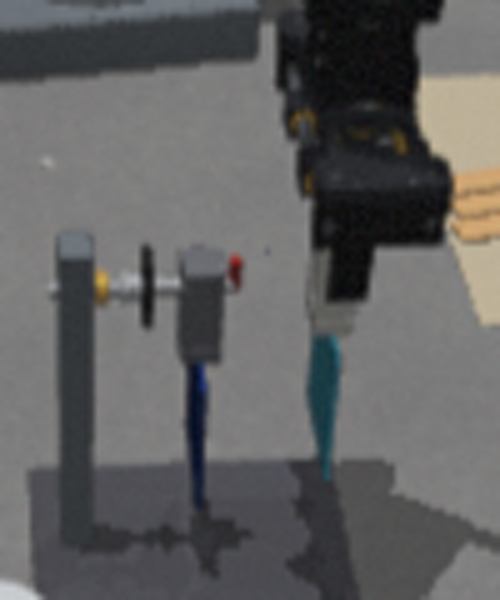

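```bash
cat > feel.py <<'E'
from h import *
F=[];P=[]
for i in range(8):
    vision.snapshot("side"); s=r.read_state(); F.append(s["force"]);P.append(s["position"])
F=np.array(F);P=np.mean(P,0);w=np.radians(9.8);a=np.array([np.cos(w),np.sin(w),0]);b=np.array([-np.sin(w),np.cos(w),0])
o=P-np.array([.562,-.1705,0])
print("s %.1f lat %.1f z %.1f mm"%(o@a*1e3,o@b*1e3,P[2]*1e3),"F along %.2f lat %.2f z %.2f +-%.2f"%(F.mean(0)@a,F.mean(0)@b,F.mean(0)[2],F.std(0).max()/8**.5),"t",s["time_s"],"grip",s["grip_force"],s["opening"])
E
python3 feel.py; python3 -m inch '[0,0,0,-3,0,0,-1, 0,0,0,-8,-1,0,-1, 0,0,0,-14,-1,0,-1, 0,0,0,-20,-1,0,-1, 0,0,0,-26,-1,0,-1, 0,0,0,-32,-1,0,-1, 0,0,0,-36,-1,0,-1, 0,0,0,-39,-1,0,-1, 0,0,0,-40,-1,0,-1, 0,0,0,-40,-1,0,-1]'; python3 feel.py
```

```text
s -60.6 lat 1.5 z 392.0 mm F along -0.23 lat 0.14 z -1.16 +-0.20 t 8.4 grip 29.975059255957603 0.33764250719073735
time_s: 9.4
position: [0.5417, -0.1735, 0.3917]
tool_rot: [0.269, -3.13, 0.0]
force: [-0.0, 0.1, -1.8]
opening: 0.337
grip_force: 30.0
s -20.7 lat 0.5 z 391.8 mm F along 0.30 lat 0.12 z -1.55 +-0.30 t 9.8 grip 29.974925257265568 0.33694001154787717
```

```bash
python3 -m inch '[0,0,0,-2,0,0,-1, 0,0,0,-5,0,0,-1, 0,0,0,-8,0,0,-1, 0,0,0,-11,0,0,-1, 0,0,0,-14,0,0,-1, 0,0,0,-17,0,0,-1, 0,0,0,-20,0,0,-1, 0,0,0,-22,0,0,-1, 0,0,0,-22,0,0,-1, 0,0,0,-22,0,0,-1]'; python3 feel.py; python3 -m inch '[0,0,0,-1,0,0,-1, 0,0,0,-2,0,0,-1, 0,0,0,-3,0,0,-1, 0,0,0,-4,0,0,-1, 0,0,0,-5,0,0,-1, 0,0,0,-5,0,0,-1, 0,0,0,-5,0,0,-1, 0,0,0,-5,0,0,-1, 0,0,0,-5,0,0,-1, 0,0,0,-5,0,0,-1]'; python3 feel.py
```

```text
time_s: 10.8
position: [0.5634, -0.1697, 0.3917]
tool_rot: [-0.269, 3.13, 0.0]
force: [-0.2, -0.0, -2.3]
opening: 0.338
grip_force: 30.0
s 1.4 lat 0.5 z 391.8 mm F along -0.23 lat -0.08 z -1.78 +-0.16 t 11.2 grip 29.974885694682598 0.3369556233544363
time_s: 12.2
position: [0.5682, -0.1689, 0.3917]
tool_rot: [-0.269, 3.13, 0.0]
force: [-0.1, 0.4, -1.8]
opening: 0.335
grip_force: 30.0
s 6.4 lat 0.5 z 391.8 mm F along 0.31 lat 0.04 z -1.86 +-0.24 t 12.6 grip 29.974947944283485 0.33517563099469344
```

```bash
for i in 1; do python3 -m inch '[0,0,0,-1,0,0,-1, 0,0,0,-1.5,0,0,-1, 0,0,0,-2,0,0,-1, 0,0,0,-2,0,0,-1, 0,0,0,-2,0,0,-1, 0,0,0,-2,0,0,-1, 0,0,0,-2,0,0,-1, 0,0,0,-2,0,0,-1, 0,0,0,-2,0,0,-1, 0,0,0,-2,0,0,-1]' >/dev/null; python3 feel.py; done;  python3 -m inch '[0,0,0,-1,0,0,-1, 0,0,0,-1.5,0,0,-1, 0,0,0,-2,0,0,-1, 0,0,0,-2,0,0,-1, 0,0,0,-2,0,0,-1, 0,0,0,-2,0,0,-1, 0,0,0,-2,0,0,-1, 0,0,0,-2,0,0,-1, 0,0,0,-2,0,0,-1, 0,0,0,-2,0,0,-1]' >/dev/null; python3 feel.py
```

```text
s 8.4 lat 0.5 z 391.7 mm F along -3.75 lat -0.06 z -0.30 +-0.18 t 14.0 grip 29.974946714937687 0.33747365442287447
s 10.4 lat 0.5 z 391.7 mm F along -4.49 lat -0.25 z -0.31 +-0.22 t 15.4 grip 29.97500739991665 0.3345213766302707
```

```bash
python3 -m inch '[0,0,0,-0.5,0,0,-1, 0,0,0,-1,0,0,-1, 0,0,0,-1.5,0,0,-1, 0,0,0,-1.5,0,0,-1, 0,0,0,-1.5,0,0,-1, 0,0,0,-1.5,0,0,-1, 0,0,0,-1.5,0,0,-1, 0,0,0,-1.5,0,0,-1, 0,0,0,-1.5,0,0,-1, 0,0,0,-1.5,0,0,-1]' >/dev/null; python3 feel.py;  python3 -m inch '[0,0,0,-0.5,0,0,-1, 0,0,0,-1,0,0,-1, 0,0,0,-1,0,0,-1, 0,0,0,-1,0,0,-1, 0,0,0,-1,0,0,-1, 0,0,0,-1,0,0,-1, 0,0,0,-1,0,0,-1, 0,0,0,-1,0,0,-1, 0,0,0,-1,0,0,-1, 0,0,0,-1,0,0,-1]' >/dev/null; python3 feel.py
python3 - <<'E'
from h import *
p=vision.snapshot("side");q=vision.snapshot("top")
im=np.hstack([cv2.resize(p["image"][80:160,295:375],(400,400),interpolation=3),cv2.resize(q["image"][150:230,385:465],(400,400),interpolation=3)])
cv2.imwrite("pics/press.png",im[...,::-1])
E
```

```text
s 11.9 lat 0.5 z 391.7 mm F along -5.21 lat -0.43 z -0.28 +-0.16 t 16.8 grip 29.974987171590328 0.3351102644225629
s 12.8 lat 0.5 z 391.7 mm F along -5.32 lat -0.37 z 0.30 +-0.17 t 18.2 grip 29.975125081837177 0.33330337318023245
```

View pics/press.png

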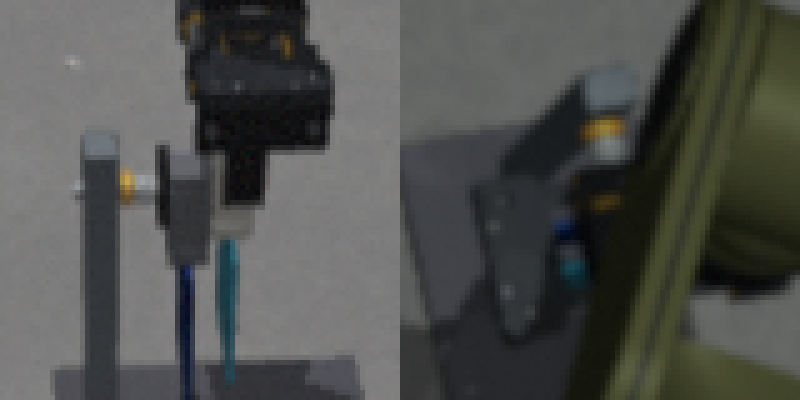

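The picture shows the two heads touching, pad pressed, both panels upright. I feel for the solid stop in half-millimetre steps.

```bash
S='0,0,0,-0.5,0,0,-1'; python3 -m inch '[0,0,0,-0.3,0,0,-1, 0,0,0,-0.6,0,0,-1, 0,0,0,-0.6,0,0,-1, 0,0,0,-0.6,0,0,-1, 0,0,0,-0.6,0,0,-1, 0,0,0,-0.6,0,0,-1, 0,0,0,-0.6,0,0,-1, 0,0,0,-0.6,0,0,-1, 0,0,0,-0.6,0,0,-1, 0,0,0,-0.6,0,0,-1]' >/dev/null; python3 feel.py;  python3 -m inch '[0,0,0,-0.3,0,0,-1, 0,0,0,-0.6,0,0,-1, 0,0,0,-0.6,0,0,-1, 0,0,0,-0.6,0,0,-1, 0,0,0,-0.6,0,0,-1, 0,0,0,-0.6,0,0,-1, 0,0,0,-0.6,0,0,-1, 0,0,0,-0.6,0,0,-1, 0,0,0,-0.6,0,0,-1, 0,0,0,-0.6,0,0,-1]' >/dev/null; python3 feel.py
```

```text
s 13.4 lat 0.5 z 391.7 mm F along -5.95 lat -0.41 z -0.05 +-0.21 t 19.7 grip 29.975089766085148 0.3308263121158644
s 13.9 lat 0.5 z 391.7 mm F along -6.07 lat -0.24 z 0.23 +-0.18 t 21.1 grip 29.975057244300842 0.333873934202066
```

```bash
python3 -m inch '[0,0,0,-0.2,0,0,-1, 0,0,0,-0.4,0,0,-1, 0,0,0,-0.4,0,0.5,-1, 0,0,0,-0.4,0,1.5,-1, 0,0,0,-0.4,0,2.5,-1, 0,0,0,-0.4,0,3.5,-1, 0,0,0,-0.4,0,4.5,-1, 0,0,0,-0.4,0,5.5,-1, 0,0,0,-0.4,0,6.5,-1, 0,0,0,-0.4,0,7,-1]' >/dev/null; python3 feel.py;  python3 -m inch '[0,0,0,0,0,0.5,-1, 0,0,0,0,0,1,-1, 0,0,0,0,0,1.5,-1, 0,0,0,0,0,2,-1, 0,0,0,0,0,2.5,-1, 0,0,0,0,0,3,-1, 0,0,0,0,0,3.5,-1, 0,0,0,0,0,4,-1, 0,0,0,0,0,4,-1, 0,0,0,0,0,4,-1]' >/dev/null; python3 feel.py
```

```text
s 14.4 lat 0.4 z 385.4 mm F along -7.05 lat -0.37 z 1.85 +-0.26 t 22.5 grip 29.97527964413166 0.33661886172736666
s 14.4 lat 0.4 z 381.4 mm F along -7.13 lat -0.45 z 2.26 +-0.20 t 23.9 grip 29.975298531353474 0.3341384146362842
```

```bash
python3 -m inch '[0,0,0,0,0,0.3,-1, 0,0,0,0,0,0.6,-1, 0,0,0,0,0,0.9,-1, 0,0,0,0,0,1.2,-1, 0,0,0,0,0,1.5,-1, 0,0,0,0,0,1.8,-1, 0,0,0,0,0,2,-1, 0,0,0,0,0,2,-1, 0,0,0,0,0,2,-1, 0,0,0,0,0,2,-1]' >/dev/null; python3 feel.py
```

```text
s 14.4 lat 0.4 z 379.5 mm F along -7.36 lat -0.08 z 2.48 +-0.17 t 25.3 grip 29.975153356790543 0.3345553963228603
```

```bash
python3 -m inch '[0,0,0,0,0,0.7,-1, 0,0,0,0,0,1.4,-1, 0,0,0,0,0,2.1,-1, 0,0,0,0,0,2.8,-1, 0,0,0,0,0,3.5,-1, 0,0,0,0,0,4.2,-1, 0,0,0,0,0,5,-1, 0,0,0,0,0,5.8,-1, 0,0,0,0,0,6.5,-1, 0,0,0,0,0,6.5,-1]' >/dev/null; python3 feel.py; python3 -m inch '[0,0,0,0,0,0.3,-1, 0,0,0,0,0,0.6,-1, 0,0,0,0,0,0.9,-1, 0,0,0,0,0,1.2,-1, 0,0,0,0,0,1.2,-1, 0,0,0,0,0,1.2,-1, 0,0,0,0,0,1.2,-1, 0,0,0,0,0,1.2,-1, 0,0,0,0,0,1.2,-1, 0,0,0,0,0,1.2,-1]' >/dev/null; python3 feel.py
```

```text
s 14.4 lat 0.4 z 372.8 mm F along -6.88 lat -0.04 z 1.65 +-0.17 t 26.7 grip 29.975060932338238 0.3371452926263677
s 14.4 lat 0.4 z 371.7 mm F along -6.86 lat 0.09 z 2.49 +-0.19 t 28.1 grip 29.975124299526215 0.33711170063656526
```

```bash
python3 -m inch '[0,0,0,0,0,0.3,-1, 0,0,0,0,0,0.6,-1, 0,0,0,0,0,0.6,-1, 0,0,0,0,0,0.6,-1, 0,0,0,0,0,0.6,-1, 0,0,0,0,0,0.6,-1, 0,0,0,0,0,0.6,-1, 0,0,0,0,0,0.6,-1, 0,0,0,0,0,0.6,-1, 0,0,0,0,0,0.6,-1]' >/dev/null; python3 feel.py; python3 -m inch '[0,0,0,0,0,0.3,-1, 0,0,0,0,0,0.6,-1, 0,0,0,0,0,0.6,-1, 0,0,0,0,0,0.6,-1, 0,0,0,0,0,0.6,-1, 0,0,0,0,0,0.6,-1, 0,0,0,0,0,0.6,-1, 0,0,0,0,0,0.6,-1, 0,0,0,0,0,0.6,-1, 0,0,0,0,0,0.6,-1]' >/dev/null; python3 feel.py
```

```text
s 14.4 lat 0.4 z 371.1 mm F along -6.80 lat -0.14 z 2.17 +-0.20 t 29.5 grip 29.974915757775307 0.337189386050006
s 14.4 lat 0.4 z 370.5 mm F along -6.79 lat -0.20 z 2.24 +-0.20 t 30.9 grip 29.974900670349598 0.33758290702907245
```

```bash
python3 -m inch '[0,0,0,0,0,0.3,-1, 0,0,0,0,0,0.6,-1, 0,0,0,0,0,0.6,-1, 0,0,0,0,0,0.6,-1, 0,0,0,0,0,0.6,-1, 0,0,0,0,0,0.6,-1, 0,0,0,0,0,0.6,-1, 0,0,0,0,0,0.6,-1, 0,0,0,0,0,0.6,-1, 0,0,0,0,0,0.6,-1]' >/dev/null; python3 feel.py; python3 -m inch '[0,0,0,0,0,0.3,-1, 0,0,0,0,0,0.5,-1, 0,0,0,0,0,0.5,-1, 0,0,0,0,0,0.5,-1, 0,0,0,0,0,0.5,-1, 0,0,0,0,0,0.5,-1, 0,0,0,0,0,0.5,-1, 0,0,0,0,0,0.5,-1, 0,0,0,0,0,0.5,-1, 0,0,0,0,0,0.5,-1]' >/dev/null; python3 feel.py
```

```text
s 14.4 lat 0.4 z 370.2 mm F along -7.40 lat 0.20 z 3.38 +-0.22 t 32.3 grip 29.97507780790329 0.3332674665323548
s 14.4 lat 0.4 z 370.2 mm F along -8.54 lat 0.82 z 5.15 +-0.15 t 33.7 grip 29.975399002432823 0.3345190529813666
```

Now it rests on the bar: z has stopped at 370.2 while the force rises. Release.

```bash
python3 -m inch '[0,0,0,0,0,0,-1, 0,0,0,0,0,0,0, 0,0,0,0,0,0,0, 0,0,0,0,0,0,0, 0,0,0,0,0,0,0.3, 0,0,0,0,0,0,0.6, 0,0,0,0,0,0,0.6, 0,0,0,0,0,0,0.6, 0,0,0,0,0,0,0.6, 0,0,0,0,0,0,0.6]'; python3 feel.py
python3 - <<'E'
from h import *
p=vision.snapshot("side"); save(p,"rel",(295,80,80,100),6)
E
```

```text
time_s: 34.7
position: [0.5762, -0.1675, 0.3687]
tool_rot: [-0.269, 3.13, 0.0]
force: [0.7, -0.3, 0.5]
opening: 0.799
grip_force: 0.0
s 14.5 lat 0.5 z 368.8 mm F along -0.04 lat 0.04 z -0.07 +-0.16 t 35.1 grip 0.0 0.8031370137515362
```

View pics/rel.png

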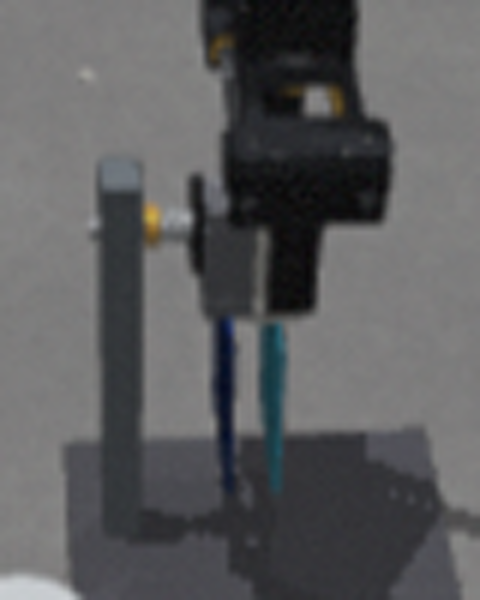

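Both hang upright, heads together against the pad. Retreat straight up and check.

```bash
python3 -m inch '[0,0,0,0,0,-3,0.6, 0,0,0,0,0,-10,0.6, 0,0,0,0,0,-22,0.6, 0,0,0,0,0,-37,0.6, 0,0,0,0,0,-55,0.6, 0,0,0,0,0,-75,0.6, 0,0,0,0,0,-95,0.6, 0,0,0,20,0,-115,0.6, 0,0,0,50,0,-130,0.6, 0,0,0,80,0,-140,0.6]'; python3 feel.py
python3 - <<'E'
from h import *
p=vision.snapshot("side"); save(p,"end",(295,80,80,100),6)
E
```

```text
time_s: 36.15
position: [0.4965, -0.1811, 0.5122]
tool_rot: [-0.269, 3.127, -0.003]
force: [0.2, 0.2, -0.7]
opening: 0.804
grip_force: 0.0
s -66.1 lat 0.6 z 510.6 mm F along 0.39 lat -0.02 z 0.10 +-0.21 t 36.55 grip 0.0 0.8011669973198081
```

View pics/end.png

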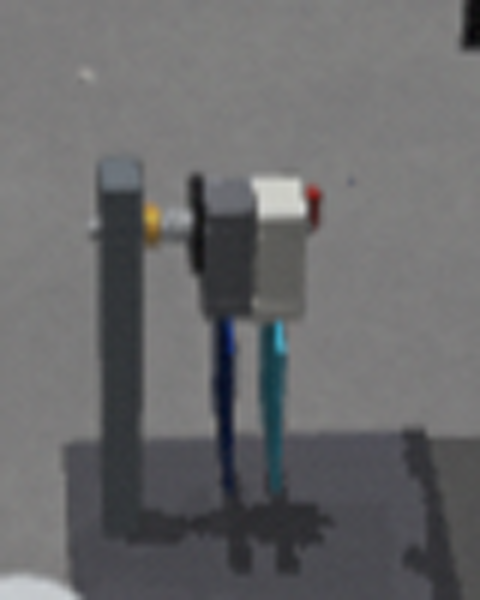

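Both hangers sit behind the red tip, held together against the pad and level. I hand the job in.

```bash
python3 -c "
from h import *; print(workorder.close_job())"
```

```text
the job is handed in; nothing more can be done
None
```

The light-blue panel now hangs on the hook behind the red tip, pressed together with the dark-blue one by the spring. I handed the job in at about 37 s; no verdict was returned.

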